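# Fill the empty pockets of a flap-covered cutter crate

### The arm

A 6-joint arm with a two-finger parallel gripper is mounted at the origin on the work surface. World frame = base frame: x ahead of the robot, y to its left, z up, the work surface at z = 0. Lengths are in m, angles in degrees, forces in N, time in s.
With the tool pointing down it reaches from about 0.25 to 0.725 m from the base axis. Payload 9.7 kg.
Tool frame: the origin (TCP) lies midway between the tips of the shut fingers; the grasp point (between the pads) lies bot.hold_point_z behind it (bot.hold_point_z is the distance from the TCP to the grasp point, in m); z points along the fingers, y is the line along which they close (so a half turn about z gives the same grasp; the last joint's range is limited). The gripper opens to 85 mm and grips with 20 to 120 N. Pads are 22 mm wide; open, the fingers measure 114 mm over their backs; the gripper's body (76 mm by 85 mm) begins 54 mm behind the grasp point. The pads swing forward as they close: fully open they stand 13 mm farther back than shut.
Start: joints at [-75.401, 4.979, 10.078, 95.1, 0, 90], TCP at [0.139, -0.532, 0.231] pointing down, gripper open.
Joint ranges: [-179.16, 179.16], [-48.56, 103.87], [-65.8, 70.77], [-126.05, 130.52], [-82.76, 87.17], [-180, 180]. Speed limits (degrees/s): [127.2, 127.2, 147.25, 180, 180, 180].

### API

Orientations are given as [roll, pitch, yaw] about the fixed x, y, z axes, in that order (R = Rz(yaw) Ry(pitch) Rx(roll)).
In Python, from workcell import bot, camera, camera_model, ticket gives the robot as it stands.
- The arm moves only by the tool send_rows, never from a script. Its argument "targets" is text: rows parted by semicolons, each of 5 numbers parted by spaces: the shift along the tool's x, y, z in mm, then the turn about the tool's z in degrees, then the closure in counts, from 0 (fully open) to 255 (shut). A call has 1 to 20 rows; each row is the pose to reach, as a shift and turn from the pose commanded when the call began, along the tool's axes at that moment; what a row does not reach only later rows make up. A row lasts 1/8 s, in which the tool goes at most 62.5 mm and 10.7 degrees, less where a joint would pass 70% of its speed; a pose out of reach is approached as far as the arm can. A call with a gripper value outside its range is refused whole. The fingers move at their own pace and stop on an object; "newtons" is the grip in N (left out, the last holds). Time passes only in rows, so rows that repeat a pose let the fingers close. It gives the time, the measured TCP pose, the force, the opening and the grip force at its end, in the units of the state.
- bot.get_obs(): the state, without advancing time (a new reading comes with each control period).
- camera(name): name is "scene" or "top" or "wrist"; returns the picture (480x640x3 uint8, blue, green, red); there is no depth.
- camera_model(name): a dict with "K" (3x3 intrinsics, pixels), "pose" (4x4, takes a point from camera to world coordinates); the wrist camera has in their place "T_tool_cam" (4x4, takes a point from camera to tool coordinates, whose origin is the TCP and whose axes are the flange's). Camera axes: x right, y down, z forward; pixel columns grow to the right and rows downward; lengths in m; the calibration is good to about 2 mm. A picture is of the moment at which its call begins: read the wrist's pose just before it. camera_model takes no time and is no camera call.
- ticket.job_done(): hands the job in; it is judged then, once.
The state is a dict: "time": time; "q": joint angles; "qd": joint speeds; "joint_efforts": joint torques, N m; "ee_pos": TCP position; "tcp_rot": TCP orientation; "wrist_force": force on the tool from outside, world axes, zero at the start; "torque": the same for the moment, N m; "opening": finger opening in m; "grasp_force": force on a finger pad.
Only numpy, scipy, OpenCV 4.12 (cv2) and the standard library are available. Lean on these libraries where they do the work, as an engineer would, in place of code of your own. Each camera call takes 0.05 s, during which the arm holds its last target. There are 200 camera calls.

### The job

Put the two loose cutter tubes away in the covered crate, cap up, each standing on the floor of a pocket of its own: two of the six pockets are empty, but the sprung flaps hide which, so feel for them. Then lock the flaps: squeeze the tab of the lock and pull its grip out to the locked notch, so that the tab springs back and holds it. Leave the other things on the bench where they are.

Things in the scene. Friction and masses are not known exactly. Their poses are not given: they have to be found in the camera images.
- crate: covered crate for cutter tubes, fixed: grey walls, flat aluminium cover, a bow handle on each long side, the flap lock on its +y end; 116 (its x; 160 over the handles) x 168 (its y) x 121 mm high. Origin at the centre of its underside, on the bench. Under the cover 2 x 3 pockets: four hold a tube like tube_a and tube_b, two are empty; which ones differs each time and cannot be seen
- cover (a point): centre of the cover's flat top, 121 mm above the bench; axes as the crate's. Cover 4 mm thick, with a 42 x 42 mm mouth over each pocket, shut level by two thin steel flap leaves hinged at its two x sides and meeting in the middle. A tube pushes them down with about 3 to 4 N (its weight alone does not); they hang at most 21 mm below the cover and spring shut once it is below them or withdrawn
- floor (a point): centre of the crate's rubber floor, 6 mm above the bench. Pockets are 46 x 46 mm inside. A stored tube stands on the floor, up to 5 mm off the pocket's centre, its top 30 mm below the cover's top: a thing pushed in stops there hard; in an empty pocket it goes on to 115 mm. A tube let go halfway through the flaps slides on down by its own weight
- lock_grip (a point): point on the flap lock's grip, on its centre line 115 mm above the bench, level with its top; axes as the crate's. The grip, a black block 24 mm long in y and 36 high, hangs outside the crate's +y end; beside it on +x is a grey tab. Pinched across crate x it is 30 mm wide (from x = -12 to 18 mm of this point), 24 with the tab pressed in; nothing above 70 mm beside it
- lock (a joint): travel in m of the flap lock along the crate's +y: 0 open, pushed in, as it starts; 0.020, pulled out to its stop, is locked: bars then lie under the flaps and nothing can be put in. A pawl on the tab catches in a notch at each of these two places; it slides, with about 1 N, only while the tab is pressed in
- lock_tab (a joint): how far in m the lock's tab is pressed into the grip: 0 out (pawl in a notch), 0.0065 fully in (free to slide). Spring, 3 N to 6 N: squeezing the grip presses it. Let go off a notch it stays about 4 mm in, the pawl against the strip
- pocket0 (a point): centre of a pocket's mouth, at the top face of the crate's cover (121 above the bench); in the crate's frame x = -26, y = -52; axes as the crate's
- pocket1 (a point): centre of a pocket's mouth, at the top face of the crate's cover (121 above the bench); in the crate's frame x = -26, y = 0; axes as the crate's
- pocket2 (a point): centre of a pocket's mouth, at the top face of the crate's cover (121 above the bench); in the crate's frame x = -26, y = 52; axes as the crate's
- pocket3 (a point): centre of a pocket's mouth, at the top face of the crate's cover (121 above the bench); in the crate's frame x = 26, y = -52; axes as the crate's
- pocket4 (a point): centre of a pocket's mouth, at the top face of the crate's cover (121 above the bench); in the crate's frame x = 26, y = 0; axes as the crate's
- pocket5 (a point): centre of a pocket's mouth, at the top face of the crate's cover (121 above the bench); in the crate's frame x = 26, y = 52; axes as the crate's
- tube_a: one of the two loose tubes to put away: a closed round plastic tube with a cutter inside, grey body with a paper band and a ribbed black screw cap (the top 21), 30 across (31 over the ribs) and 85 high, about 0.2 kg, standing on the bench cap up. Origin at the centre of its underside, z up to the cap
- tube_b: one of the two loose tubes to put away: a closed round plastic tube with a cutter inside, grey body with a paper band and a ribbed black screw cap (the top 21), 30 across (31 over the ribs) and 85 high, about 0.2 kg, standing on the bench cap up. Origin at the centre of its underside, z up to the cap
- paste_tin: flat steel tin of lapping paste, 50 wide, 44 high, standing among the loose tubes; origin at the centre of its underside (mm); a bystander
- oil_bottle: white squeeze bottle of cutting oil with a red nozzle, 62 wide, 170 to the cap and 210 to the nozzle's tip; origin at the centre of its underside (mm); a bystander
- hex_keys: yellow holder 30 x 85 x 30 with six hex keys; origin at the centre of the holder's underside (mm); a bystander
- caliper: steel caliper lying flat, 230 long along its own x, 10 high; origin at the middle of its beam (mm); a bystander
- marker: black marker pen lying flat, 125 long along its own x, 20 high (mm); a bystander
- step_block: dark steel step block of a clamping kit, 75 x 30, 54 high (mm); a bystander
- flange: turned aluminium flange lying flat, 110 wide, 28 high (mm); a bystander
- bolt: hexagon bolt standing on its head, head 26 wide, 66 high (mm); a bystander
Things that resemble listed ones, but are neither listed nor needed, are in the scene too. What is shaped like the tube_a but green or red is not meant.

How it is judged:
By the outcome, as a careful person would: the job done as asked, in the order asked, and still so for the second after the job is handed in, with the robot touching nothing.
It also fails if it takes over 67 s, if anything falls off the work surface, if the arm or the gripper's body presses on something with over 40 N, if the wrist force passes 120 N, or if a joint passes its speed limit or range.

## Working session

There is one attempt and no reset: what is moved stays moved. The work goes in short steps, Python scripts to look and compute and a tool call to move; the robot and the scene stay as the last step left them, time stands still between calls to the robot, and variables do not carry over. Pictures are saved under pics/ and viewed, at most 10 in all, crops included, and the job is handed in when it is done.

Besides the shell and the picture viewer there is one more tool, called after "Request:" as name(argument=value, ...) on one line, values as JSON. send_rows: Moves the arm, as the interface text tells. Its arguments: {"type":"object","properties":{"targets":{"type":"string"},"newtons":{"type":"number"}},"required":["targets"]}

```bash
ls; mkdir -p pics; python3 - <<'E'
from workcell import bot,camera,camera_model
import cv2,numpy as np
np.set_printoptions(precision=4,suppress=True)
o=bot.get_obs();print(o,bot.hold_point_z)
for n in("scene","top"):
    im=camera(n);cv2.imwrite(f"pics/{n}0.png",im);m=camera_model(n);print(n,m["K"],m["pose"])
print(camera_model("wrist"))
E
```

```text
pics
{'time': 0.0, 'q': array([-75.4022,   5.0114,  10.035 ,  95.1005,   0.0006,  90.0008]), 'qd': array([-0.0157,  0.0273, -0.0048,  0.0296, -0.0668,  0.002 ]), 'joint_efforts': array([ -0.0001, -52.039 ,  46.48  ,   0.0164,  -0.    ,  -0.    ]), 'ee_pos': array([ 0.1386, -0.532 ,  0.2306]), 'tcp_rot': array([-179.9231,   -0.0006,   14.597 ]), 'wrist_force': array([ 0.0389, -0.5603,  0.757 ]), 'torque': array([-0.0197,  0.0147,  0.0493]), 'grasp_force': 0.0, 'opening': 0.08559011762315556} 0.0187
scene [[439.6507   0.     317.4913]
 [  0.     439.6507 242.454 ]
 [  0.       0.       1.    ]] [[-0.1745  0.5936 -0.7856  1.3023]
 [ 0.9845  0.1203 -0.1278  0.119 ]
 [ 0.0186 -0.7957 -0.6054  0.6444]
 [ 0.      0.      0.      1.    ]]
top [[451.8304   0.     324.9588]
 [  0.     451.8304 239.9631]
 [  0.       0.       1.    ]] [[ 0.0631 -0.9772  0.2027  0.3656]
 [-0.998  -0.0626  0.0093  0.0055]
 [ 0.0036 -0.2029 -0.9792  1.1726]
 [ 0.      0.      0.      1.    ]]
{'K': array([[376.972 ,   0.    , 323.4028],
       [  0.    , 376.972 , 236.6794],
       [  0.    ,   0.    ,   1.    ]]), 'T_tool_cam': array([[ 0.001 , -0.9504, -0.3111,  0.0807],
       [ 1.    ,  0.0008,  0.0008, -0.0001],
       [-0.0005, -0.3111,  0.9504, -0.1422],
       [ 0.    ,  0.    ,  0.    ,  1.    ]])}
```

View pics/scene0.png

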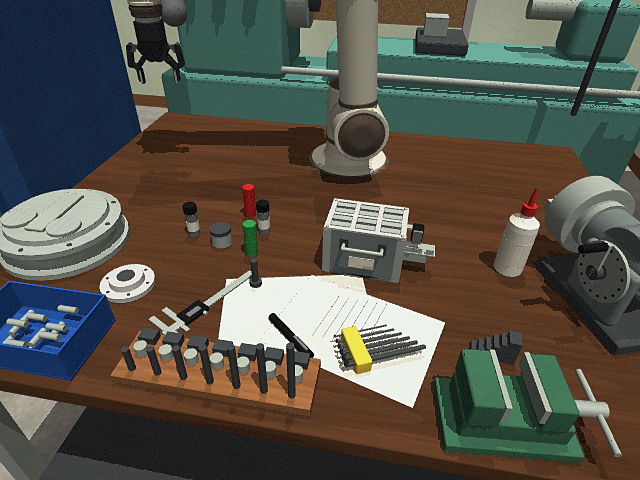

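View pics/top0.png

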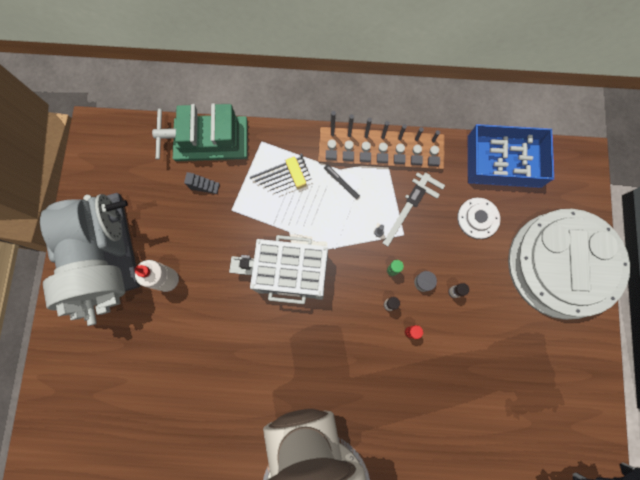

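The scene shows the crate at (365,235), with its lock to the right at (420,240). The tubes are at (191,218) and (263,216).

Things that could be mistaken for a tube, in the top view:
- black caps with grey bodies at (392,303) and (460,290): these are the ones I want
- green tube at (397,267): not meant
- red tube at (416,333): not meant
- tin at (427,282)
- bolt at (379,230)

Next I'll measure and check a close crop.

```bash
cat >h.py <<'E'
import cv2,numpy as np
from workcell import bot,camera,camera_model
from scipy.spatial.transform import Rotation as R
np.set_printoptions(precision=4,suppress=True)
def pose(name,o=None):
    m=camera_model(name)
    if name!="wrist": return m["K"],m["pose"]
    T=np.eye(4);T[:3,:3]=R.from_euler("xyz",o["tcp_rot"],degrees=True).as_matrix();T[:3,3]=o["ee_pos"]
    return m["K"],T@m["T_tool_cam"]
def ray(K,P,uv,z):
    uv=np.atleast_2d(np.asarray(uv,float));d=np.c_[uv,np.ones(len(uv))]@np.linalg.inv(K).T@P[:3,:3].T
    c=P[:3,3];return c+d*((z-c[2])/d[:,2])[:,None]
def proj(K,P,X):
    p=(np.atleast_2d(X)-P[:3,3])@P[:3,:3]@K.T;return p[:,:2]/p[:,2:]
def totool(o,X):
    r=R.from_euler("xyz",o["tcp_rot"],degrees=True).as_matrix();return (np.asarray(X)-o["ee_pos"])@r*1e3
E
python3 - <<'E'
from h import *
im=cv2.imread("pics/top0.png");K,P=pose("top")
g=cv2.cvtColor(im,cv2.COLOR_BGR2GRAY)
print("approx caps",ray(K,P,[(392,303),(460,290)],.085))
# scene caps
Ks,Ps=pose("scene");print("scene caps",ray(Ks,Ps,[(190,206),(263,204)],.085))
print("others green red tin bolt",ray(K,P,[(397,267),(416,333)],.085)[:,:2],ray(K,P,[(427,282)],.044),ray(K,P,[(379,230)],.066))
m=((g>140)*255).astype(np.uint8);m[:,:252-8]=0
m=cv2.morphologyEx(m,cv2.MORPH_CLOSE,np.ones((5,5)));
print("cover corners guess",ray(K,P,[(258,239),(327,243),(323,296),(252,291)],.121))
a=cv2.resize(im[220:320,225:345],None,fx=6,fy=6,interpolation=cv2.INTER_CUBIC)
b=cv2.resize(im[230:350,365:485],None,fx=3,fy=3,interpolation=cv2.INTER_CUBIC)
cv2.imwrite("pics/c1.png",a[:, :])
E
```

```text
approx caps [[ 0.4474 -0.1538  0.085 ]
 [ 0.4889 -0.3161  0.085 ]]
scene caps [[ 0.4972 -0.3155  0.085 ]
 [ 0.4542 -0.1516  0.085 ]]
others green red tin bolt [[ 0.535  -0.163 ]
 [ 0.3808 -0.2126]] [[ 0.5083 -0.2456  0.044 ]] [[ 0.6289 -0.1179  0.066 ]]
cover corners guess [[0.5755 0.1745 0.121 ]
 [0.5763 0.0102 0.121 ]
 [0.4507 0.0117 0.121 ]
 [0.4518 0.1769 0.121 ]]
```

View pics/c1.png

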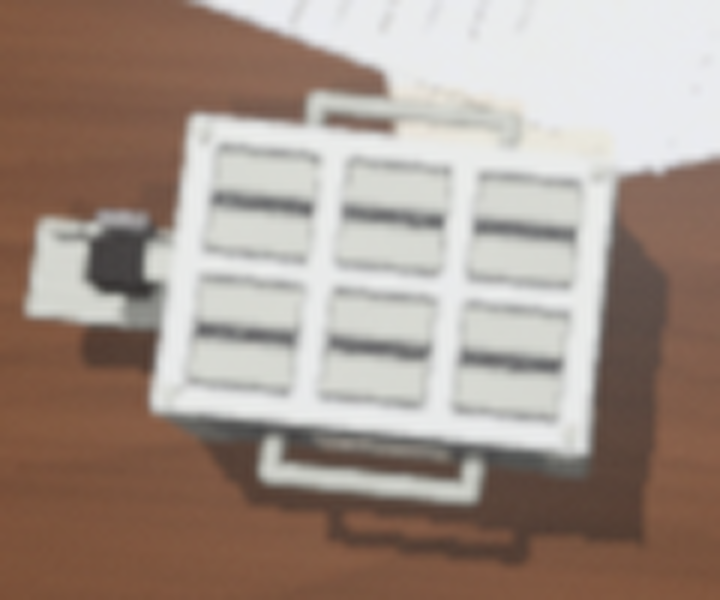

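The crop shows the cover with its six mouths. The lock is at the left (+y end), with its black grip at crop (120,255) and the grey tab towards +x. I'll fit the crate pose from the six seam centres.

```bash
cat >>h.py <<'E'
PK=np.array([[-26,-52],[-26,0],[-26,52],[26,-52],[26,0],[26,52.]])/1e3
def rigid(A,B):
    a,b=A.mean(0),B.mean(0);U,S,V=np.linalg.svd((A-a).T@(B-b));r=(V.T@np.diag([1,np.linalg.det(V.T@U.T)])@U.T)
    return np.degrees(np.arctan2(r[1,0],r[0,0])),b-r@a,np.linalg.norm((A@r.T+b-r@a)-B,axis=1)
E
python3 - <<'E'
from h import *
K,P=pose("top")
c=np.array([(511,362),(378,347),(246,335),(525,231),(393,217),(262,204)])/6+[225,220]-.42
X=ray(K,P,c,.121)[:,:2];print(rigid(PK,X))
g=np.array([(120,265)])/6+[225,220];print("grip",ray(K,P,g,.115))
o=bot.get_obs();print(totool(o,[.465,-.235,.235]),totool(o,[.3,-.4,.235]))
E
```

```text
(np.float64(-2.1565172657952782), array([0.5141, 0.096 ]), array([0.0002, 0.0005, 0.0003, 0.0003, 0.0002, 0.0001]))
grip [[0.5142 0.2004 0.115 ]]
[ 390.7653 -205.1986   -4.0969] [189.5068 -87.1095  -4.2414]
```

Request:
send_rows(targets="55 -29 0 7 0; 110 -58 0 14.6 0; 165 -87 -2 14.6 0; 220 -116 -4 14.6 0; 275 -145 -4 14.6 0; 330 -174 -4 14.6 0; 390 -205 -4 14.6 0; 390 -205 -4 14.6 0; 390 -205 -4 14.6 0; 390 -205 -4 14.6 0")

```text
time: 1.35
ee_pos: [0.4636, -0.2365, 0.2353]
tcp_rot: [180.0, 0.0, -0.1]
wrist_force: [0.2, -1.2, 1.5]
opening: 0.0857
grasp_force: 0.0
```

```bash
python3 - <<'E'
from h import *
o=bot.get_obs();im=camera("wrist");cv2.imwrite("pics/w1.png",im);print(o["ee_pos"],o["tcp_rot"],o["qd"],o["time"])
K,P=pose("wrist",o)
print(proj(K,P,[[.4474,-.1538,.085],[.4889,-.3161,.085],[.5141,.096,.121]]))
import pickle;pickle.dump(o,open("o1.pkl","wb"))
E
```

```text
[ 0.4636 -0.2365  0.2353] [179.9927   0.0131  -0.0864] [-0.5063 -0.1932  0.0636 -0.1358  0.0273  0.2215] 1.35
[[ 222.3565  237.9791]
 [ 425.1803  187.5295]
 [-171.8411  160.7639]]
```

View pics/w1.png

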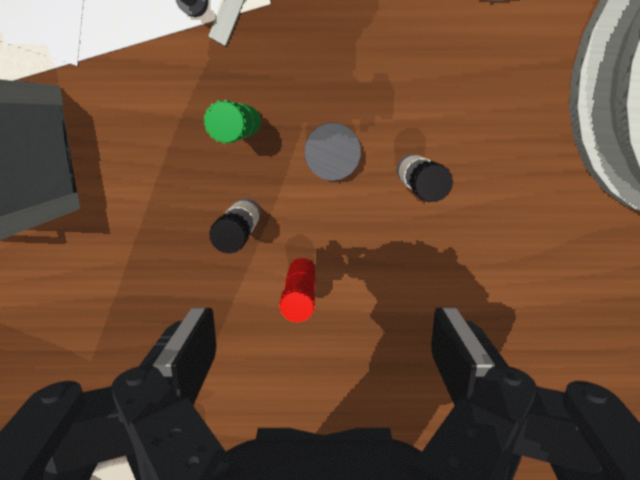

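The wrist view shows black caps on grey, banded bodies at (231,233) and (432,181). The green tube is at (230,121), the red one at (297,305) and the tin at (333,152). The two black-capped tubes are the right ones. Next I'll get exact cap centres from a dark mask.

```bash
python3 - <<'E'
from h import *
import pickle;o=pickle.load(open("o1.pkl","rb"))
im=cv2.imread("pics/w1.png");K,P=pose("wrist",o)
hsv=cv2.cvtColor(im,cv2.COLOR_BGR2HSV)
m=cv2.morphologyEx(((hsv[...,2]<52)&(hsv[...,1]<90)).astype(np.uint8)*255,cv2.MORPH_OPEN,np.ones((5,5)))
now=bot.get_obs()
for (u,v) in((231,233),(432,181)):
    s=m[v-40:v+40,u-40:u+40];n,l,st,ce=cv2.connectedComponentsWithStats(s)
    k=1+np.argmax(st[1:,4]);c=max(cv2.findContours((l==k).astype(np.uint8),0,1)[0],key=cv2.contourArea)
    # top face = disc at far-from-base end; fit enclosing circle with known radius in px
    r=15.5e-3*K[0,0]/((np.linalg.inv(P)@np.r_[ray(K,P,(u,v),.085)[0],1])[2])
    cir=cv2.HoughCircles(cv2.GaussianBlur(m,(3,3),0)[v-45:v+45,u-45:u+45],cv2.HOUGH_GRADIENT,1,40,param1=100,param2=6,minRadius=int(r)-2,maxRadius=int(r)+2)
    cc=cir[0,0,:2]+[u-45,v-45];X=ray(K,P,cc,.085)[0]
    print(st[k],ce[k]+[u-40,v-40],r,cir[0,0],cc,X,totool(now,X))
E
```

```text
[  19   20   40   39 1169] [229.4132 232.4234] 19.048903900099567 [42.5 45.5 18.2] [228.5 233.5] [ 0.4512 -0.1591  0.085 ] [-12.4176 -77.4473 150.3874]
[  18   21   41   39 1244] [430.2371 180.926 ] 19.900752686520303 [43.5 44.5 20.4] [430.5 180.5] [ 0.4944 -0.3198  0.085 ] [ 31.0688  83.1293 150.4143]
```

Request:
send_rows(newtons=40, targets="-6 -40 0 0 0; -12 -77 20 0 0; -12 -77 75 0 0; -12 -77 125 0 0; -12 -77 160 0 0; -12 -77 175 0 0; -12 -77 175 0 0; -12 -77 175 0 150; -12 -77 175 0 255; -12 -77 175 0 255; -12 -77 175 0 255; -12 -77 175 0 255; -12 -77 175 0 255")

```text
time: 3.02
ee_pos: [0.4529, -0.1585, 0.0611]
tcp_rot: [180.0, -0.1, 0.0]
wrist_force: [-1.1, 0.8, 6.2]
opening: 0.0286
grasp_force: 39.2
```

Request:
send_rows(targets="0 0 -50 0 255; 0 0 -110 0 255; 0 -30 -160 0 255; 0 -90 -185 0 255; 0 -150 -190 0 255; 2 -210 -190 2.2 255; 4 -245 -190 2.2 255; 4 -254 -190 2.2 255; 4 -254 -190 2.2 255; 4 -254 -190 2.2 255; 4 -254 -190 2.2 255; 4 -254 -190 2.2 255")

```text
time: 4.53
ee_pos: [0.4589, 0.0321, 0.2503]
tcp_rot: [-177.3, 0.1, 2.4]
wrist_force: [-0.2, 0.7, -2.4]
opening: 0.0286
grasp_force: 40.4
```

```bash
python3 - <<'E'
from h import *
import pickle
o=bot.get_obs();im=camera("wrist");cv2.imwrite("pics/w2.png",im);print(o)
K,P=pose("wrist",o);pickle.dump(o,open("o2.pkl","wb"))
r=R.from_euler("z",-2.16,degrees=True).as_matrix()[:2,:2]
print(proj(K,P,np.c_[PK@r.T+[.5141,.096],np.full(6,.121)]))
E
```

```text
{'time': 4.525, 'q': array([  2.343 ,  -6.7349,   0.6065,  97.4505,   2.6778, 179.942 ]), 'qd': array([ 0.3426,  0.0566,  0.0941, -0.1169,  0.0068,  0.0272]), 'joint_efforts': array([ -0.0798, -39.4471,  47.0142,   0.0294,   0.1756,  -0.0005]), 'ee_pos': array([0.4589, 0.0321, 0.2503]), 'tcp_rot': array([-177.3221,    0.1064,    2.4009]), 'wrist_force': array([-0.2224,  0.7422, -2.3536]), 'torque': array([-0.0841, -0.0073, -0.022 ]), 'grasp_force': 40.39929449558258, 'opening': 0.02858102089995973}
[[315.6605 189.3225]
 [244.8922 183.0331]
 [174.621  176.788 ]
 [321.2638 114.5637]
 [246.0002 108.1569]
 [171.2988 101.798 ]]
```

View pics/w2.png

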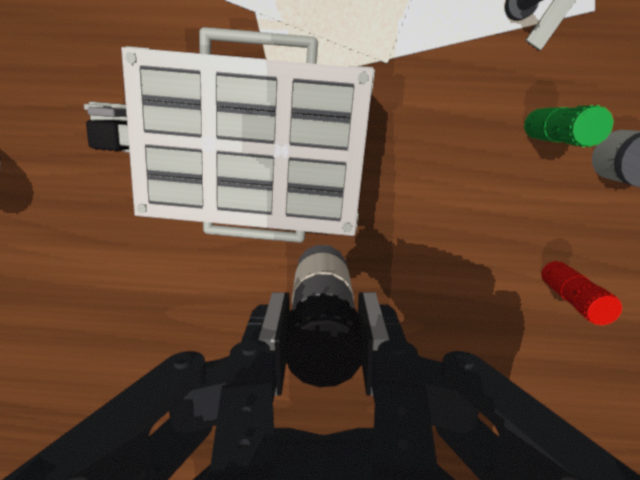

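The seams match the top-view fit to about 1 px, so the crate is at (0.514, 0.096) with yaw −2.2°. Joint 6 ran into its limit, so I'll turn about 90° so that yaw ≈ 88° (q6 ≈ 100°).

Request:
send_rows(targets="0 0 0 -10 255; 0 0 0 -20 255; 0 0 0 -30 255; 0 0 0 -40 255; 0 0 0 -50 255; 0 0 0 -60 255; 0 0 0 -70 255; 0 0 0 -80 255; 0 0 0 -85 255; 0 0 0 -85 255; 0 0 0 -85 255; 0 0 0 -85 255")

```text
time: 6.08
ee_pos: [0.4589, 0.0323, 0.2503]
tcp_rot: [-179.7, -2.7, 87.3]
wrist_force: [0.8, -0.4, -1.3]
opening: 0.0288
grasp_force: 40.5
```

```bash
cat >>h.py <<'E'
CY=-2.16;CC=np.array([.5141,.096])
def cr(x,y,z): # crate mm -> world m
    a=np.radians(CY);return np.array([CC[0]+(x*np.cos(a)-y*np.sin(a))/1e3,CC[1]+(x*np.sin(a)+y*np.cos(a))/1e3,z/1e3])
E
python3 - <<'E'
from h import *
o=bot.get_obs();print(o["q"],o["ee_pos"],o["tcp_rot"])
for x,y in PK*1e3: print(x,y,totool(o,cr(x,y,250)))
E
```

```text
[ 2.368  -6.7288  0.6101 97.4488  2.6812 95.0083] [0.4589 0.0323 0.2503] [-179.6561   -2.6614   87.3492]
-26.0 -52.0 [13.9105 26.5985  0.7806]
-26.0 0.0 [65.8525 26.1676  3.1977]
-26.0 52.0 [117.7945  25.7366   5.6147]
26.0 -52.0 [14.3554 78.5958  0.4892]
26.0 0.0 [66.2974 78.1649  2.9062]
26.0 52.0 [118.2394  77.7339   5.3233]
```

```bash
python3 - <<'E'
from h import *
o=bot.get_obs()
r=R.from_euler("xyz",o["tcp_rot"],degrees=True).as_matrix();print(r[:,2])
for i,(x,y) in enumerate(PK*1e3): print(i,totool(o,cr(x,y,121)))
E
```

```text
[-0.0038  0.0467 -0.9989]
0 [  7.9206  27.372  129.6391]
1 [ 59.8626  26.941  132.0562]
2 [111.8046  26.5101 134.4732]
3 [  8.3656  79.3693 129.3477]
4 [ 60.3076  78.9383 131.7648]
5 [112.2496  78.5074 134.1818]
```

Request:
send_rows(targets="8 27 30 0 255; 8 27 55 0 255; 8 27 65 0 255; 8 27 80 0 255; 8 27 90 0 255; 8 27 96 0 255; 8 27 99 0 255; 8 27 102 0 255; 8 27 102 0 255")

```text
time: 7.2
ee_pos: [0.4873, 0.0438, 0.1522]
tcp_rot: [180.0, -2.7, 87.4]
wrist_force: [-2.5, -0.4, 19.5]
opening: 0.0287
grasp_force: 42.9
```

Request:
send_rows(targets="0 0 -20 0 255; 0 0 -42 0 255; 26 0 -44 0 255; 52 0 -40 0 255; 52 0 -35 0 255; 52 0 -18 0 255; 52 0 -8 0 255; 52 0 -3 0 255; 52 0 1 0 255; 52 0 4 0 255; 52 0 4 0 255")

```text
time: 8.57
ee_pos: [0.4882, 0.0958, 0.1469]
tcp_rot: [-179.6, -2.7, 87.4]
wrist_force: [-0.1, 0.1, -2.9]
opening: 0.0288
grasp_force: 40.5
```

Request:
send_rows(targets="0 0 6 0 255; 0 0 11 0 255; 0 0 15 0 255; 0 0 17 0 255; 0 0 17 0 255")

```text
time: 9.2
ee_pos: [0.488, 0.0967, 0.1298]
tcp_rot: [-179.6, -2.7, 87.4]
wrist_force: [0.2, 0.1, -3.3]
opening: 0.0286
grasp_force: 40.5
```

Request:
send_rows(targets="0 0 0 0 120; 0 0 0 0 60; 0 0 0 0 0; 0 0 -10 0 0; 0 0 -50 0 0; 0 0 -100 0 0; -10 0 -120 0 0; -10 0 -120 0 0; -10 0 -120 0 0")

```text
time: 10.32
ee_pos: [0.488, 0.0813, 0.2486]
tcp_rot: [-179.6, -2.7, 87.4]
wrist_force: [0.1, -0.8, -0.5]
opening: 0.0855
grasp_force: 0.0
```

```bash
python3 - <<'E'
from h import *
o=bot.get_obs();im=camera("wrist");print(o["ee_pos"],o["tcp_rot"],o["opening"])
K,P=pose("wrist",o);pp=proj(K,P,np.array([cr(x,y,121) for x,y in PK*1e3]));print(pp)
cv2.imwrite("pics/w3.png",im)
t=cv2.imread("pics/w3.png")
print("tube_b",totool(o,[.494,-.320,.06]),o["q"])
E
```

```text
[0.488  0.0813 0.2486] [-179.6026   -2.6572   87.4032] 0.0855031348502243
[[323.0646 278.8947]
 [322.6016 213.2551]
 [322.0901 140.7297]
 [390.1212 278.6622]
 [393.0045 212.9128]
 [396.1907 140.2552]]
tube_b [-408.9156   25.3467  169.6373] [  7.9106  -2.3092   4.5511  96.7665   2.6851 100.5003]
```

View pics/w3.png

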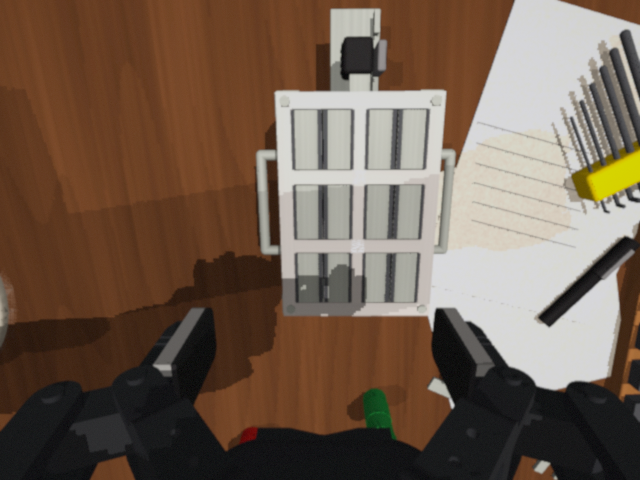

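The tube is down and both leaves of pocket1 at (322,213) have shut again. Nothing else has moved. The lock grip's top is at (357,55) and the tab at (382,57). Now for tube_b.

Request:
send_rows(targets="-55 5 0 0 0; -115 10 0 0 0; -175 20 0 0 0; -235 25 0 0 0; -295 25 0 0 0; -350 25 0 0 0; -395 25 10 0 0; -409 25 50 0 0; -409 25 100 0 0; -409 25 140 0 0; -409 25 160 0 0; -409 25 169 0 0; -409 25 169 0 0; -409 25 169 0 0")

```text
time: 12.12
ee_pos: [0.4945, -0.3204, 0.0625]
tcp_rot: [-179.7, -2.6, 87.4]
wrist_force: [0.8, 0.2, -0.3]
opening: 0.0857
grasp_force: 0.0
```

Request:
send_rows(targets="0 0 1 0 150; 0 0 1 0 255; 0 0 1 0 255; 0 0 1 0 255; 0 0 1 0 255; 0 0 -30 0 255; 0 0 -80 0 255; 0 0 -130 0 255; 0 0 -130 0 255")

```text
time: 13.25
ee_pos: [0.4959, -0.3272, 0.1953]
tcp_rot: [-180.0, -2.5, 87.4]
wrist_force: [-0.0, 0.0, -3.0]
opening: 0.0286
grasp_force: 40.2
```

```bash
python3 - <<'E'
from h import *
o=bot.get_obs()
r=R.from_euler("xyz",o["tcp_rot"],degrees=True).as_matrix();print(r,o["ee_pos"])
for i,(x,y) in enumerate(PK*1e3): print(i,totool(o,cr(x,y,200)),totool(o,cr(x,y,150)))
E
```

```text
[[ 0.0449  0.999   0.0016]
 [ 0.9981 -0.0449  0.0432]
 [ 0.0432 -0.0003 -0.9991]] [ 0.4959 -0.3272  0.1953]
0 [371.2774 -26.4745  11.3932] [369.1181 -26.4573  61.3466]
1 [423.2275 -26.8512  13.6389] [421.0683 -26.834   63.5923]
2 [475.1776 -27.2279  15.8846] [473.0184 -27.2108  65.838 ]
3 [371.6546  25.5242  11.3917] [369.4953  25.5413  61.345 ]
4 [423.6047  25.1474  13.6374] [421.4454  25.1646  63.5907]
5 [475.5548  24.7707  15.8831] [473.3955  24.7879  65.8364]
```

Request:
send_rows(targets="55 5 -5 0 255; 115 10 -5 0 255; 175 15 -5 0 255; 235 20 -5 0 255; 295 25 -5 0 255; 345 25 -5 0 255; 371 25 0 0 255; 371 25 10 0 255; 371 25 20 0 255; 370 25 35 0 255; 370 25 47 0 255; 370 25 54 0 255; 370 25 59 0 255; 370 25 63 0 255; 370 25 63 0 255")

```text
time: 15.12
ee_pos: [0.538, 0.0447, 0.1515]
tcp_rot: [179.8, -2.7, 87.4]
wrist_force: [-4.5, -1.7, 34.1]
opening: 0.029
grasp_force: 44.8
```

Request:
send_rows(targets="0 0 -20 0 255; 0 0 -42 0 255; 26 0 -44 0 255; 53 0 -40 0 255; 53 0 -35 0 255; 53 0 -18 0 255; 52 0 -8 0 255; 52 0 -3 0 255; 52 0 0 0 255; 52 0 3 0 255; 52 0 3 0 255")

```text
time: 16.5
ee_pos: [0.5403, 0.0965, 0.1515]
tcp_rot: [179.8, -2.8, 87.4]
wrist_force: [-6.7, -2.0, 40.9]
opening: 0.0287
grasp_force: 45.9
```

Request:
send_rows(targets="0 0 -20 0 255; 0 0 -42 0 255; 26 0 -44 0 255; 53 0 -40 0 255; 53 0 -35 0 255; 53 0 -18 0 255; 52 0 -8 0 255; 52 0 -3 0 255; 52 0 0 0 255; 52 0 2 0 255; 52 0 2 0 255")

```text
time: 17.88
ee_pos: [0.5406, 0.1487, 0.1453]
tcp_rot: [-179.7, -2.7, 87.4]
wrist_force: [-0.5, -0.0, -3.2]
opening: 0.0287
grasp_force: 40.4
```

Request:
send_rows(targets="0 0 6 0 255; 0 0 11 0 255; -1 0 15 0 255; -1 0 17 0 255; -1 0 17 0 255; -1 0 17 0 120; -1 0 17 0 60; -1 0 17 0 0; -1 0 7 0 0; -1 0 -40 0 0; -30 -10 -85 0 0; -50 -25 -100 0 0; -50 -25 -100 0 0; -50 -25 -100 0 0")

```text
time: 19.62
ee_pos: [0.514, 0.0955, 0.2429]
tcp_rot: [-179.7, -2.7, 87.4]
wrist_force: [0.3, 0.4, 0.3]
opening: 0.0855
grasp_force: 0.0
```

```bash
python3 - <<'E'
from h import *
import pickle
o=bot.get_obs();im=camera("wrist");cv2.imwrite("pics/w4.png",im);print(o)
pickle.dump(o,open("o4.pkl","wb"))
K,P=pose("wrist",o);u,v=proj(K,P,cr(0,85,115))[0].astype(int);print(u,v,proj(K,P,np.array([cr(x,y,121) for x,y in PK*1e3])))
x0,y0=max(0,u-100),max(0,v-110);print(x0,y0)
cv2.imwrite("pics/w4c.png",cv2.resize(im[y0:y0+200,x0:x0+200],None,fx=3,fy=3,interpolation=cv2.INTER_CUBIC))
E
```

```text
{'time': 19.625, 'q': array([  9.0681,   1.2471,   7.44  ,  95.9806,   2.6813, 101.6567]), 'qd': array([ 0.4979,  0.8355, -0.5482, -0.0709, -0.0312, -0.0704]), 'joint_efforts': array([ -0.5407, -49.3993,  47.2687,   0.1013,   0.1325,  -0.0142]), 'ee_pos': array([0.514 , 0.0955, 0.2429]), 'tcp_rot': array([-179.6661,   -2.6689,   87.4086]), 'wrist_force': array([0.2716, 0.3628, 0.2916]), 'torque': array([-0.0245,  0.001 ,  0.0048]), 'grasp_force': 0.0, 'opening': 0.0854687298771406}
322 114 [[290.0901 300.2022]
 [287.9785 235.3265]
 [285.6445 163.6177]
 [357.385  299.9698]
 [358.6416 234.9981]
 [360.0308 163.1739]]
222 4
```

View pics/w4c.png

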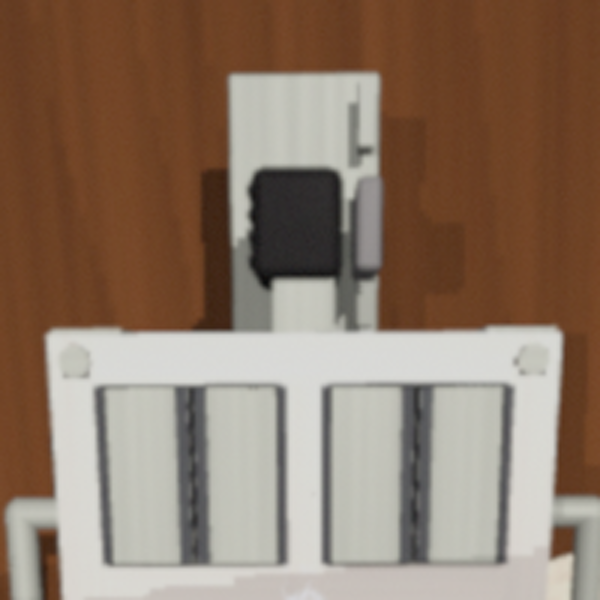

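Both leaves of pocket5 are shut over tube_b. The grip's black top covers crop (257–340, 170–275) and the tab reaches x = 382, so I'll convert these into positions.

```bash
python3 - <<'E'
from h import *
import pickle
o=pickle.load(open("o4.pkl","rb"));K,P=pose("wrist",o)
c=np.array([(257,222),(340,222),(382,222),(298,170),(298,275)])/3+[222,4]
X=ray(K,P,c,.115);a=np.radians(-CY);d=(X[:,:2]-CC);Y=np.c_[d[:,0]*np.cos(a)-d[:,1]*np.sin(a),d[:,0]*np.sin(a)+d[:,1]*np.cos(a)]
print(Y*1e3)
gx=(Y[0,0]+Y[1,0])*500;gy=(Y[3,1]+Y[4,1])*500;n=bot.get_obs()
for z in(175,92,88): print(gx,gy,totool(n,cr(gx,gy,z)),n["time"])
r=R.from_euler("xyz",n["tcp_rot"],degrees=True).as_matrix();print(totool(n,n["ee_pos"]+cr(0,20,0)-cr(0,0,0)))
E
```

```text
[[ -9.8816 108.3154]
 [  8.7805 108.1847]
 [ 18.2187 108.1186]
 [ -0.5778 118.9929]
 [ -0.7483  97.047 ]]
-0.5505489284248384 108.01992319819583 [105.0883  -0.6337  72.3737] 19.675
-0.5505489284248384 108.01992319819583 [101.2392  -0.077  155.2826] 19.675
-0.5505489284248384 108.01992319819583 [101.0537  -0.0502 159.2782] 19.675
[19.978  -0.1375  0.9284]
```

Request:
send_rows(newtons=40, targets="55 0 10 0 0; 103 0 40 0 0; 103 0 90 0 0; 102 0 130 0 0; 101 0 153 0 0; 101 0 161 0 0; 101 0 161 0 0; 101 0 161 0 150; 101 0 161 0 255; 101 0 161 0 255; 101 0 161 0 255; 101 0 161 0 255")

```text
time: 21.18
ee_pos: [0.5164, 0.2039, 0.0881]
tcp_rot: [-179.6, -2.7, 87.5]
wrist_force: [-13.0, -0.7, 11.7]
opening: 0.0208
grasp_force: 41.5
```

Request:
send_rows(targets="3 0 0 0 255; 7 0 0 0 255; 11 0 0.5 0 255; 15 0 0.7 0 255; 18 0 0.9 0 255; 20 0 0.9 0 255; 21.5 0 0.9 0 255; 22 0 0.9 0 255; 22 0 0.9 0 255")

```text
time: 22.3
ee_pos: [0.5172, 0.2239, 0.0881]
tcp_rot: [-179.6, -2.5, 87.4]
wrist_force: [-13.8, -11.4, 12.6]
opening: 0.0208
grasp_force: 41.9
```

Request:
send_rows(targets="0 0 0 0 200; 0 0 0 0 120; 0 0 0 0 0; 0 0 0 0 0; 0 0 -20 0 0; 0 0 -60 0 0; -30 0 -110 0 0; -70 0 -150 0 0; -90 0 -155 0 0; -90 0 -155 0 0; -90 0 -155 0 0")

```text
time: 23.68
ee_pos: [0.515, 0.129, 0.2363]
tcp_rot: [-179.6, -2.6, 87.4]
wrist_force: [0.4, -1.1, 0.1]
opening: 0.0853
grasp_force: 0.0
```

```bash
python3 - <<'E'
from h import *
o=bot.get_obs();im=camera("wrist");cv2.imwrite("pics/w5.png",im);print(o["time"],o["ee_pos"],o["tcp_rot"],o["wrist_force"])
K,P=pose("wrist",o);print(proj(K,P,np.array([cr(-12,128,115),cr(12,128,115),cr(18,128,115),cr(0,116,115),cr(0,140,115)])))
u,v=proj(K,P,cr(0,100,115))[0].astype(int);x0,y0=max(0,u-120),max(0,v-120);print(x0,y0)
cv2.imwrite("pics/w5c.png",cv2.resize(im[y0:y0+240,x0:x0+240],None,fx=2.5,fy=2.5,interpolation=cv2.INTER_CUBIC))
E
```

```text
23.675 [0.515  0.129  0.2363] [-179.5532   -2.6487   87.4169] [ 0.4376 -1.0758  0.0662]
[[305.1954  98.8725]
 [341.159   98.6181]
 [350.1593  98.5544]
 [323.2803 117.5919]
 [323.0561  79.4118]]
203 21
```

View pics/w5c.png

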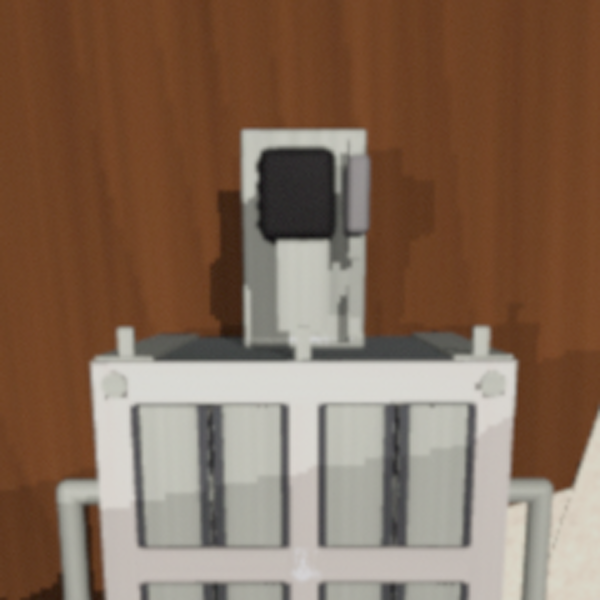

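The grip sits 20 mm further out. The tab's edge is at 351 px, against 350 px expected for fully out, so it has latched. The flaps are shut. I'll make one last check of the bench before handing in.

```bash
python3 - <<'E'
from h import *
im=camera("top");cv2.imwrite("pics/top1.png",im)
E
```

```text
(no output)
```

View pics/top1.png

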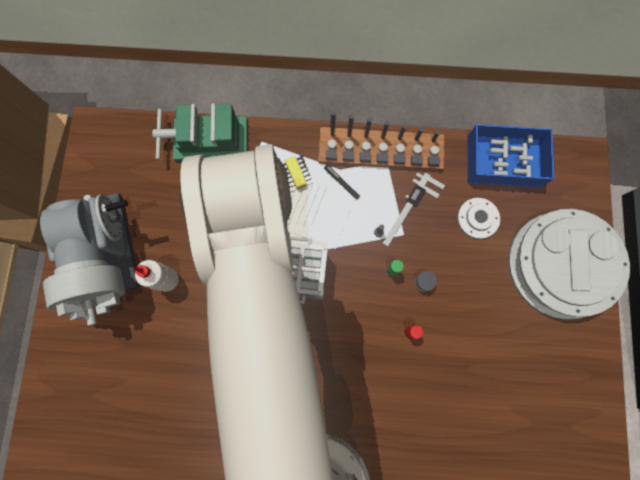

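The bystanders that can be seen are where they started: green (397,267), red (416,333), tin (427,282), bolt, caliper, flange and bottle. Both loose tubes are gone from the bench.

```bash
python3 -c "
from workcell import ticket
print(ticket.job_done())"
```

```text
the job is handed in; nothing more can be done
None
```

I put the two loose tubes in the crate's empty pockets, tube_a in pocket1 and tube_b in pocket5, pulled the flap lock out 20 mm until its tab sprang back, and handed the job in at about 24 s.

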